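# Seat the tube carrier on the mixer's drive studs and set the speed dial

### The job

The mixer's three-armed tube carrier is on its spindle but turned out of line, held up clear of the drive studs by a stiff collar. Turn it until each hole stands over its stud and press it fully home, flat on the round platform; then turn the speed dial until its white pointer line is in line with the white mark on the ring around it. Leave the jar, the slide box and the scoop beside the mixer where they are, and let go of everything at the end.

Things in the scene. Friction and masses are not known exactly. Their poses are not given: they have to be found in the camera images.
- mixer: White laboratory mixer, 270 x 190 mm, fixed to the bench. Origin on the bench surface under the spindle axis; z up, -x is its front with the dial. Console deck at z = 50 mm (x from -175 to -75 mm); behind it a block up to z = 70 mm carries a round platform (radius 72) whose top is at z = 80 mm.
- platform (a point): Centre of the platform's top, axes as mixer. Here stands the spindle (diameter 12, 41 mm high). A black collar (diameter 25) on it slides stiffly straight down: it needs about 9 N in all (the carrier's weight of 2 to 3 N included) and stays where it is left. At the start it holds the carrier's underside 16 mm above the platform.
- lone_stud (a point): Foot, on the platform top, of the lone one of three equal steel studs (diameter 8, rising 14 mm, the top 5 mm conical), each 52 mm from the spindle axis: this one at the mixer's +x, the others at +140 and -140 degrees from it about z.
- carrier: Loose grey plastic carrier, about 0.25 kg: round hub (diameter 32, 48 mm high, bore loose on the spindle) and three flat arms 26 mm wide, 10 mm thick, out to 64 mm, at 0 (+x, the lone arm) and +140 and -140 degrees. Origin at the centre of the underside, z up. Starts 0.7 to 5.58 rad out of line; turns with light friction when an arm is pushed sideways. Seated, its underside is on the platform.
- lone_hole (a point): Centre of the hole in the lone arm, at the arm's underside, 52 mm from the hub axis; it belongs over the lone stud. Each arm has one such through hole (diameter 10.5). The other two arms also carry a tube cup (diameter 17, 12 mm high) near the hub. Seated, the stud tips show 4 mm above the arms.
- hub_top (a point): Centre of the hub's flat top, where it can be pressed down.
- speed (a joint): Angle of the speed dial, 0 to 2.8 rad, growing clockwise seen from above. At 0 the white pointer points to the mixer's front (-x). Turns stiffly (0.04 N m) and stays where it is left.
- speed_grip (a point): Point on the dial's axis, at the height to grip, 37 mm above the console deck: the dial is a black bar 49 mm long, 14 mm wide and 32 mm high (its top 7 mm above this point) on a black disc of radius 26 mm. x axis along the bar; the pointer lies toward -x.
- speed_pointer (a point): Outer end of the white pointer line on top of the bar, 25 mm from the dial's axis. Same axes as speed_grip.
- index_mark (a point): Raised white mark (9 x 5 mm) on the dark ring (outer radius 37 mm, fixed, 10 mm above the console deck) around the dial, 34 mm from the dial's axis. Its -x axis points outward from the dial's axis: the dial is set when the pointer and the mark lie on one line from the axis. The mark lies at a dial angle of 1.4 to 1.8 rad.
- jar: Capped clear jar, diameter 42, 75 mm high, beside the mixer on its left; a bystander. Origin under its centre.
- slidebox: Grey slide box 85 x 55 x 30 mm beside the mixer on its right; a bystander.
- spatula: Steel scoop, 160 mm long, lying beside the mixer's console on its right; a bystander.

How it is judged:
By the outcome, as a careful person would: the job done as asked, in the order asked, and still so for the second after the job is handed in, with the robot touching nothing.
It also fails if it takes over 58 s, if anything falls off the work surface, if the arm or the gripper's body presses on something with over 40 N, if the wrist force passes 120 N, or if a joint passes its speed limit or range.

### The arm

A 7-joint arm with a two-finger parallel gripper is mounted at the origin on the work surface. World frame = base frame: x ahead of the robot, y to its left, z up, the work surface at z = 0. Lengths are in m, angles in degrees, forces in N, time in s.
With the tool pointing down it reaches from about 0.4 to 0.9 m from the base axis. Payload 5.5 kg.
Tool frame: the origin (TCP) lies on the centre line of the jaws, within the pads' length; the fingertips stand 17 mm ahead of it and the grasp point (between the pads) lies 2 mm behind it; z points along the fingers, y is the line along which they close (so a half turn about z gives the same grasp; the last joint's range is limited). The gripper opens to 85 mm and grips with 20 to 120 N. Pads are 22 mm wide; open, the fingers measure 114 mm over their backs; the gripper's body (76 mm by 85 mm) begins 54 mm behind the grasp point. The pads swing forward as they close: fully open they stand 13 mm farther back than shut.
Start: joints at [-57.972, 28.699, -24.465, 88.831, 12.651, 65.22, -12.049], TCP at [0.189, 0.622, 0.248] pointing down, gripper open.
Joint ranges: [-164.97, 164.97], [-17.58, 116.51], [-87.97, 89.64], [11.32, 138.91], [-80.73, 260.73], [10.89, 115.49], [-147.41, 147.41]. Speed limits (degrees/s): [147.25, 147.25, 180, 180, 180, 180, 180].

### API

Orientations are given as a 3x3 rotation matrix whose columns are the frame's x, y, z axes.
In Python, from cell import read_state, optics, arm gives the robot as it stands.
- The arm moves only by the tool play_rows, never from a script. Its argument "moves" is a list of rows, each a list of 3 entries, a list of its own where there are three numbers: the closure, from -1 (fully open) to 1 (shut), then the shift along the tool's x, y, z in m, then the turn, a rotation vector about the tool's x, y, z in rad. A call has 1 to 20 rows; each row is the pose to reach, as a shift and turn from the pose commanded when the call began, along the tool's axes at that moment; what a row does not reach only later rows make up. A row lasts 1/12 s, in which the tool goes at most 41.7 mm and 7.16 degrees, less where a joint would pass 70% of its speed; a pose out of reach is approached as far as the arm can. A call with a gripper value outside its range is refused whole. The fingers move at their own pace and stop on an object; "force" is the grip in N (left out, the last holds). Time passes only in rows, so rows that repeat a pose let the fingers close. It gives the time, the measured TCP pose, the force, the opening and the grip force at its end, in the units of the state.
- read_state(): the state, without advancing time (a new reading comes with each control period).
- optics.snapshot(name): name is "side" or "top"; returns a dict with "color" (420x560x3 uint8, red, green, blue), "z_map" (420x560 float32, m along the optical axis (not along the pixel's ray), 0 where there is no reading), "mtx" (3x3 intrinsics, pixels), "cam_to_world" (4x4, takes a point from camera to world coordinates). Camera axes: x right, y down, z forward; pixel columns grow to the right and rows downward; lengths in m; the calibration is good to about 2 mm. A picture is of the moment at which its call begins.
- arm.sign_off(): hands the job in; it is judged then, once.
The state is a dict: "clock": time; "joint_positions": joint angles; "joint_vel": joint speeds; "joint_efforts": joint torques, N m; "tcp_pos": TCP position; "orientation": TCP orientation; "ft_force": force on the tool from outside, world axes, zero at the start; "ft_torque": the same for the moment, N m; "grip_width": finger opening in m; "grip_force": force on a finger pad.
Only numpy, scipy, OpenCV 4.12 (cv2) and the standard library are available. Lean on these libraries where they do the work, as an engineer would, in place of code of your own. Each camera call takes 0.05 s, during which the arm holds its last target. There are 200 camera calls.

## Working session

There is one attempt and no reset: what is moved stays moved. The work goes in short steps, Python scripts to look and compute and a tool call to move; the robot and the scene stay as the last step left them, time stands still between calls to the robot, and variables do not carry over. Pictures are saved under pics/ and viewed, at most 10 in all, crops included, and the job is handed in when it is done.

Besides the shell and the picture viewer there is one more tool, called after "Call:" in YAML: its name, and indented under it one key for each argument. play_rows: Moves the arm, as the interface text tells. Its arguments: {"type":"object","properties":{"moves":{"type":"array"},"force":{"type":"number"}},"required":["moves"]}

```bash
mkdir -p pics
python3 - <<'E'
from cell import read_state, optics
import cv2,numpy as np
for n in("top","side"):
    s=optics.snapshot(n); cv2.imwrite(f"pics/{n}0.png",s["color"][...,::-1]); np.savez(f"{n}0.npz",**s)
    print(n,s["mtx"].round(1).tolist(),s["cam_to_world"].round(3).tolist())
r=read_state();print(r["tcp_pos"],r["orientation"],r["ft_force"],r["clock"])
E
```

```text
top [[382.2, 0.0, 272.0], [0.0, 382.2, 209.0], [0.0, 0.0, 1.0]] [[-0.007, -0.986, 0.168, 0.45], [-1.0, 0.011, 0.022, 0.041], [-0.023, -0.168, -0.986, 0.856], [0.0, 0.0, 0.0, 1.0]]
side [[383.0, 0.0, 285.8], [0.0, 383.0, 210.1], [0.0, 0.0, 1.0]] [[0.981, -0.122, 0.148, 0.466], [-0.191, -0.558, 0.808, -0.5], [-0.016, -0.821, -0.571, 0.49], [0.0, 0.0, 0.0, 1.0]]
[0.18931858 0.62118914 0.24734965] [[-9.56602008e-01  2.91397138e-01 -5.53564885e-04]
 [ 2.91397661e-01  9.56600528e-01 -1.68321067e-03]
 [ 3.90576912e-05 -1.77147022e-03 -9.99998430e-01]] [ 0.29091648  0.1091769  -0.35519316] 0.1
```

View pics/top0.png

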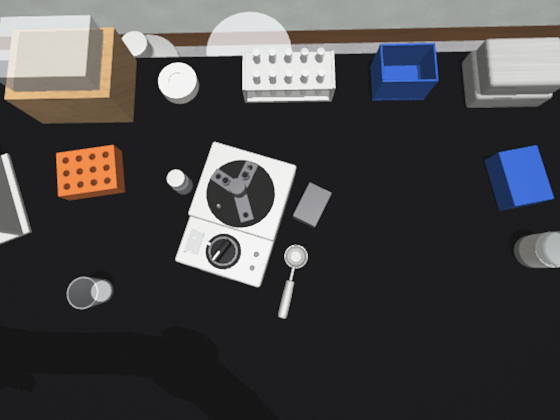

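View pics/side0.png

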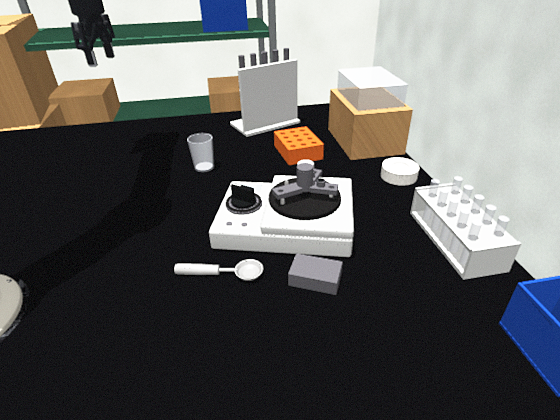

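```bash
cat > h.py <<'E'
import numpy as np,cv2
def load(n): return dict(np.load(n))
def ray(s,u,v,z):
    T=s["cam_to_world"];d=T[:3,:3]@np.linalg.solve(s["mtx"],[u,v,1.]);o=T[:3,3]
    return o+d*(z-o[2])/d[2]
def cloud(s):
    h,w=s["z_map"].shape;u,v=np.meshgrid(np.arange(w),np.arange(h));z=s["z_map"]
    P=np.stack([u,v,np.ones_like(u)],-1)@np.linalg.inv(s["mtx"]).T*z[...,None]
    return P@s["cam_to_world"][:3,:3].T+s["cam_to_world"][:3,3]
def proj(s,p):
    T=np.linalg.inv(s["cam_to_world"]);q=s["mtx"]@(T[:3,:3]@np.array(p)+T[:3,3]);return q[:2]/q[2]
E
python3 - <<'E'
from h import *
s=load("top0.npz");c=s["color"][130:300,165:310,::-1]
a=cv2.resize(c,None,fx=3.5,fy=3.5,interpolation=cv2.INTER_CUBIC);cv2.imwrite("pics/crop0.png",a)
P=cloud(s);z=P[...,2];m=(s["z_map"]>0);roi=np.zeros_like(m);roi[130:300,170:305]=1
for lo,hi in((.045,.055),(.065,.0745),(.077,.083),(.098,.113),(.12,.135)):
    k=m&roi&(z>lo)&(z<hi);q=P[k];print(lo,k.sum(),q.mean(0).round(4))
# white top block + deck min-area rect
q=P[roi&m&(z>.045)&(z<.0745)&(s["color"].min(-1)>150)]
print("rect",cv2.minAreaRect((q[:,:2]*1000).astype(np.float32)))
E
```

```text
0.045 3294 [0.4995 0.1603 0.0493]
0.065 3440 [0.6301 0.1216 0.0691]
0.077 2307 [0.6096 0.1214 0.0793]
0.098 745 [0.6181 0.1231 0.105 ]
0.12 31 [0.6068 0.1177 0.1273]
rect ((588.5846557617188, 166.42367553710938), (252.77783203125, 268.5520935058594), 72.17095947265625)
```

View pics/crop0.png

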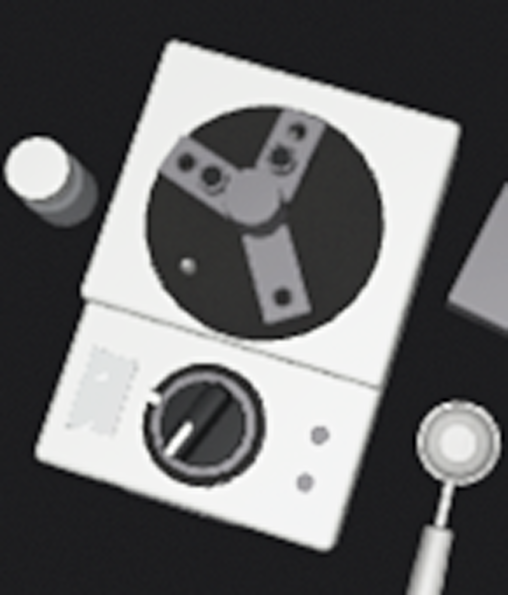

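Run:
```python
from h import *
s=load("top0.npz")
R=lambda x,y,z:ray(s,165+(x+.5)/3.5-.5,130+(y+.5)/3.5-.5,z)
ang=lambda a,b:np.degrees(np.arctan2(*(b-a)[1::-1]))
P=cloud(s);z=P[...,2];g=s["color"].astype(int)
RL,RR,FL,FR=R(170,38,.07),R(462,124,.07),R(36,459,.05),R(332,552,.05)
print("yaw rear",ang(RR,RL)-90,"front",ang(FR,FL)-90,"left",ang(FL,RL),"right",ang(FR,RR))
yaw=np.radians(np.mean([ang(RR,RL)-90,ang(FR,FL)-90,ang(FL,RL),ang(FR,RR)]))
# platform circle
m=((g.max(-1)<140)).astype(np.uint8);m[z<.06]=0;roi=np.zeros_like(m);roi[150:232,200:282]=1;m*=roi
cs=max(cv2.findContours(m,cv2.RETR_EXTERNAL,cv2.CHAIN_APPROX_NONE)[0],key=cv2.contourArea)[:,0]
q=np.array([ray(s,u,v,.08) for u,v in cv2.convexHull(cs)[:,0].astype(float)])[:,:2]
A=np.c_[2*q,np.ones(len(q))];x=np.linalg.lstsq(A,(q**2).sum(1),rcond=None)[0];print("plat",x[:2],np.sqrt(x[2]+x[0]**2+x[1]**2))
C=x[:2]
hub=R(256,193,.144);print("hub",hub)
st=R(188,264,.094);print("stud",st,np.hypot(*(st[:2]-C)),ang(C,st[:2]))
lh=R(282,297,.106);h2=R(186,161,.106);h3=R(297,131,.106)
for h in(lh,h2,h3):print("hole",h,np.hypot(*(h[:2]-C)),ang(C,h[:2]))
mid=(R(170,38,.07)+R(462,124,.07))/2;print("mid rear",mid,"yaw",np.degrees(yaw))
d=R(205,424,.06);print("ring c",d, "mixer coords",np.array([[np.cos(yaw),np.sin(yaw)],[-np.sin(yaw),np.cos(yaw)]])@(d[:2]-C))
b1,b2=R(234,394,.094),R(164,456,.094);print("bar?",b1,b2,ang(b1,b2))
mk=R(152,397,.062);print("mark",mk,ang(d,mk),np.hypot(*(mk-d)[:2]))
k=roi*0;k[225:280,200:245]=1;k=(k>0)&(z>.085)&(z<.11);qq=P[k];print("bartop",k.sum(),qq.mean(0),cv2.minAreaRect((qq[:,:2]*1000).astype(np.float32)))
k=(z>.085)&(np.hypot(P[...,0]-d[0],P[...,1]-d[1])<.05)&(g.min(-1)>140);print("ptr",k.sum(),P[k].round(4).tolist()[:30])
```

```text
yaw rear -17.790422325397472 front -17.44988729223084 left -17.246424204075307 right -17.54454947574029
plat [0.61621875 0.12397997] 0.07071108565316941
hub [0.61864483 0.12183089 0.144     ]
stud [0.58870742 0.16678865 0.094     ] 0.050886698376969 122.72714642247446
hole [0.56682855 0.11085702 0.106     ] 0.05110385350569398 -165.12033296937975
hole [0.64720855 0.16696185 0.106     ] 0.05298876942335392 54.208520791085604
hole [0.66428771 0.10256811 0.106     ] 0.05262217246786061 -24.010130369054156
mid rear [0.70631856 0.09469332 0.07      ] yaw -17.50782082436098
ring c [0.49808839 0.16067696 0.06      ] mixer coords [-0.12369785 -0.00054082]
bar? [0.51293755 0.13919005 0.094     ] [0.478133   0.17864641 0.094     ] 131.41559470471452
mark [0.5142624  0.19227957 0.062     ] 62.89693659178739 0.03550103241529289
bartop 179 [0.49656876 0.16083042 0.09254687] ((497.0943908691406, 161.20584106445312), (14.143829345703125, 48.89494323730469), 51.930667877197266)
ptr 30 [[0.4957, 0.1661, 0.0932], [0.4956, 0.1638, 0.0954], [0.4937, 0.168, 0.0936], [0.4938, 0.1662, 0.0922], [0.4935, 0.1636, 0.0964], [0.4917, 0.1698, 0.0948], [0.4917, 0.168, 0.0938], [0.4917, 0.1658, 0.0949], [0.4898, 0.172, 0.0934], [0.4898, 0.1699, 0.0937], [0.4898, 0.1681, 0.093], [0.4898, 0.1659, 0.0936], [0.488, 0.1744, 0.0907], [0.4879, 0.172, 0.093], [0.4878, 0.1698, 0.0941], [0.4877, 0.1677, 0.0951], [0.4859, 0.1739, 0.0937], [0.4858, 0.1718, 0.094], [0.4858, 0.1697, 0.0948], [0.4838, 0.1754, 0.0961], [0.4838, 0.1737, 0.0945], [0.4838, 0.1718, 0.0941], [0.482, 0.178, 0.0926], [0.482, 0.1762, 0.0912], [0.4819, 0.1736, 0.095], [0.4818, 0.1713, 0.0967], [0.48, 0.1778, 0.0931], [0.48, 0.176, 0.0924], [0.4799, 0.1735, 0.0951], [0.4779, 0.1755, 0.0946]]
```

Call:
play_rows:
  moves:
    - [-0.3,[-0.2,-0.13,0.01],[0,0,0]]
    - [-0.3,[-0.554,-0.352,0.04],[0,0,0]]
    - [-0.3,[-0.554,-0.352,0.04],[0,0,0]]
    - [-0.3,[-0.554,-0.352,0.04],[0,0,0]]
    - [-0.3,[-0.554,-0.352,0.04],[0,0,0]]
    - [-0.3,[-0.554,-0.352,0.04],[0,0,0]]
    - [-0.3,[-0.554,-0.352,0.04],[0,0,0]]
    - [-0.3,[-0.554,-0.352,0.04],[0,0,0]]
    - [-0.3,[-0.554,-0.352,0.04],[0,0,0]]
    - [-0.3,[-0.554,-0.352,0.04],[0,0,0]]
    - [-0.3,[-0.554,-0.352,0.04],[0,0,0]]
    - [-0.3,[-0.554,-0.352,0.04],[0,0,0]]
    - [-0.3,[-0.554,-0.352,0.04],[0,0,0]]
    - [-0.3,[-0.554,-0.352,0.04],[0,0,0]]
    - [-0.3,[-0.554,-0.352,0.04],[0,0,0]]
    - [-0.3,[-0.554,-0.352,0.04],[0,0,0]]
    - [-0.3,[-0.554,-0.352,0.04],[0,0,0]]
    - [-0.3,[-0.554,-0.352,0.04],[0,0,0]]
    - [-0.3,[-0.554,-0.352,0.04],[0,0,0]]
    - [-0.3,[-0.554,-0.352,0.04],[0,0,0]]

```text
clock: 1.77
tcp_pos: [0.6157, 0.1255, 0.2081]
orientation: [[-0.957, 0.289, -0.001], [0.289, 0.957, 0.001], [0.001, 0.001, -1.0]]
ft_force: [0.0, -0.0, -0.1]
grip_width: 0.0556
grip_force: 0.0
```

```bash
cat > st.py <<'E'
from cell import read_state
import numpy as np
r=read_state();O=np.array(r["orientation"])
print(r["clock"],"q",np.round(r["joint_positions"],1),"tcp",np.round(r["tcp_pos"],4),"yaw_y",np.degrees(np.arctan2(O[1,1],O[0,1])).round(2),"z",O[:,2].round(4),"f",np.round(r["ft_force"],1),"t",np.round(r["ft_torque"],2),r["grip_width"],r["grip_force"])
t=np.array(O);print(O.round(4).tolist())
E
python3 st.py
```

```text
1.7667 q [ -4.8  27.3 -12.2  94.6   6.4  58.8  54.1] tcp [0.6157 0.1255 0.2081] yaw_y 73.2 z [-0.0011  0.001  -1.    ] f [ 0.  -0.  -0.1] t [-0.07 -0.   -0.03] 0.05560846145649784 0.0
[[-0.9573, 0.289, -0.0011], [0.289, 0.9573, 0.001], [0.0014, 0.0006, -1.0]]
```

Call:
play_rows:
  moves:
    - [-0.3,[-0.0018,-0.0015,0],[0,0,0.5]]
    - [-0.3,[-0.0018,-0.0015,0],[0,0,1.0]]
    - [-0.3,[-0.0018,-0.0015,0],[0,0,1.5]]
    - [-0.3,[-0.0018,-0.0015,0],[0,0,2.0]]
    - [-0.3,[-0.0018,-0.0015,0.01],[0,0,2.27]]
    - [-0.3,[-0.0018,-0.0015,0.01],[0,0,2.27]]
    - [-0.3,[-0.0018,-0.0015,0.01],[0,0,2.27]]
    - [-0.3,[-0.0018,-0.0015,0.01],[0,0,2.27]]
    - [-0.3,[-0.0018,-0.0015,0.01],[0,0,2.27]]
    - [-0.3,[-0.0018,-0.0015,0.01],[0,0,2.27]]
    - [-0.3,[-0.0018,-0.0015,0.01],[0,0,2.27]]
    - [-0.3,[-0.0018,-0.0015,0.01],[0,0,2.27]]
    - [-0.3,[-0.0018,-0.0015,0.01],[0,0,2.27]]
    - [-0.3,[-0.0018,-0.0015,0.01],[0,0,2.27]]
    - [-0.3,[-0.0018,-0.0015,0.01],[0,0,2.27]]
    - [-0.3,[-0.0018,-0.0015,0.01],[0,0,2.27]]
    - [-0.3,[-0.0018,-0.0015,0.01],[0,0,2.27]]
    - [-0.3,[-0.0018,-0.0015,0.01],[0,0,2.27]]
    - [-0.3,[-0.0018,-0.0015,0.01],[0,0,2.27]]
    - [-0.3,[-0.0018,-0.0015,0.01],[0,0,2.27]]

```text
clock: 3.43
tcp_pos: [0.6173, 0.1235, 0.1984]
orientation: [[0.836, 0.549, -0.0], [0.549, -0.836, 0.001], [0.0, -0.001, -1.0]]
ft_force: [0.1, -0.2, -0.5]
grip_width: 0.0554
grip_force: 0.0
```

```bash
python3 st.py
python3 - <<'E'
from h import *
from cell import optics
s=optics.snapshot("side");np.savez("side1.npz",**s)
o=np.load("side0.npz")
P=cloud(s);z=P[...,2]
# hub top from side cam
k=(z>.139)&(z<.149)&(np.hypot(P[...,0]-.617,P[...,1]-.1235)<.03);k2=cloud(dict(o));z2=k2[...,2];k2=k2[(z2>.138)&(z2<.149)&(np.hypot(k2[...,0]-.617,k2[...,1]-.1235)<.03)]
print(k.sum(),P[k].mean(0) if k.any() else 0,"start",len(k2),k2.mean(0),k2.min(0),k2.max(0))
E
```

```text
3.4333 q [-25.4  28.1  15.8  95.7  -8.8  57.4 -63.4] tcp [0.6173 0.1235 0.1984] yaw_y -56.73 z [-3.e-04  5.e-04 -1.e+00] f [ 0.1 -0.2 -0.5] t [-0.06  0.01 -0.04] 0.05539224166773846 0.0
[[0.8361, 0.5486, -0.0003], [0.5486, -0.8361, 0.0005], [0.0001, -0.0006, -1.0]]
142 [0.61616176 0.11928527 0.14379553] start 156 [0.61579724 0.11859541 0.1434286 ] [0.60125695 0.10520207 0.13819616] [0.63148124 0.1378497  0.14621207]
```

Call:
play_rows:
  moves:
    - [-0.3,[0,0,0.03],[0,0,0]]
    - [-0.3,[0,0,0.05],[0,0,0]]
    - [-0.3,[0,0,0.061],[0,0,0]]
    - [-0.3,[0,0,0.061],[0,0,0]]
    - [0.3,[0,0,0.061],[0,0,0]]
    - [0.6,[0,0,0.061],[0,0,0]]
    - [0.6,[0,0,0.061],[0,0,0]]
    - [0.6,[0,0,0.061],[0,0,0]]
    - [0.6,[0,0,0.061],[0,0,0]]
    - [0.6,[0,0,0.061],[0,0,0]]
    - [0.6,[0,0,0.061],[0,0,0]]
    - [0.6,[0,0,0.061],[0,0,0]]
  force: 25

```text
clock: 4.48
tcp_pos: [0.6187, 0.1224, 0.1385]
orientation: [[0.838, 0.545, 0.002], [0.545, -0.838, 0.001], [0.002, -0.0, -1.0]]
ft_force: [-2.3, 2.6, 6.5]
grip_width: 0.0316
grip_force: 25.4
```

```bash
python3 st.py
```

```text
4.4833 q [-24.6  32.2  14.9  98.  -10.2  51.  -62.4] tcp [0.6187 0.1224 0.1385] yaw_y -56.98 z [ 0.0016  0.0012 -1.    ] f [-2.3  2.6  6.5] t [ 0.44  0.52 -0.07] 0.03158853370540675 25.352038801502204
[[0.8385, 0.5449, 0.0016], [0.5449, -0.8385, 0.0012], [0.002, -0.0001, -1.0]]
```

Call:
play_rows:
  moves:
    - [0.6,[0,0.002,-0.0005],[0,0,0]]
    - [0.6,[0,0.002,-0.001],[0,0,-0.12]]
    - [0.6,[0,0.002,-0.001],[0,0,-0.24]]
    - [0.6,[0,0.002,-0.001],[0,0,-0.36]]
    - [0.6,[0,0.002,-0.001],[0,0,-0.48]]
    - [0.6,[0,0.002,-0.001],[0,0,-0.6]]
    - [0.6,[0,0.002,-0.001],[0,0,-0.72]]
    - [0.6,[0,0.002,-0.001],[0,0,-0.84]]
    - [0.6,[0,0.002,-0.001],[0,0,-0.96]]
    - [0.6,[0,0.002,-0.001],[0,0,-1.08]]
    - [0.6,[0,0.002,-0.001],[0,0,-1.2]]
    - [0.6,[0,0.002,-0.001],[0,0,-1.3]]
    - [0.6,[0,0.002,-0.001],[0,0,-1.3]]

```text
clock: 5.57
tcp_pos: [0.6192, 0.1226, 0.1385]
orientation: [[-0.307, 0.952, 0.001], [0.952, 0.307, 0.003], [0.003, 0.002, -1.0]]
ft_force: [-0.1, 4.2, 0.7]
grip_width: 0.0317
grip_force: 24.7
```

```bash
python3 st.py
```

```text
5.5667 q [-11.4  31.6  -2.9  97.4   1.7  50.9   2.9] tcp [0.6192 0.1226 0.1385] yaw_y 17.87 z [ 7.0e-04  3.2e-03 -1.0e+00] f [-0.1  4.2  0.7] t [ 1.32  0.18 -0.02] 0.0317287517214876 24.679757890262408
[[-0.3069, 0.9517, 0.0007], [0.9517, 0.3069, 0.0032], [0.0028, 0.0017, -1.0]]
```

Call:
play_rows:
  moves:
    - [0.6,[0.001,0,0],[0,0,-0.12]]
    - [0.6,[0.0012,0,0],[0,0,-0.24]]
    - [0.6,[0.0012,0,0],[0,0,-0.36]]
    - [0.6,[0.0012,0,0],[0,0,-0.48]]
    - [0.6,[0.0012,0,0],[0,0,-0.6]]
    - [0.6,[0.0012,0,0],[0,0,-0.72]]
    - [0.6,[0.0012,0,0],[0,0,-0.84]]
    - [0.6,[0.0012,0,0],[0,0,-0.96]]
    - [0.6,[0.0012,0,0],[0,0,-1.08]]
    - [0.6,[0.0012,0,0],[0,0,-1.2]]
    - [0.6,[0.0012,0,0],[0,0,-1.27]]
    - [0.6,[0.0012,0,0],[0,0,-1.27]]
    - [0.6,[0.0012,0,0],[0,0,-1.27]]

```text
clock: 6.65
tcp_pos: [0.6187, 0.1244, 0.1385]
orientation: [[-1.0, -0.006, 0.001], [-0.006, 1.0, 0.004], [-0.001, 0.004, -1.0]]
ft_force: [-0.8, 7.0, 1.3]
grip_width: 0.032
grip_force: 24.5
```

```bash
python3 st.py;  python3 - <<'E'
from h import *
from cell import optics
ims=[]
for n in("top","side"):
    s=optics.snapshot(n);np.savez(n+"2.npz",**s)
    u,v=proj(s,[.617,.123,.1]).round().astype(int);c=s["color"][v-45:v+45,u-50:u+50,::-1]
    print(n,u,v);ims.append(cv2.resize(c,None,fx=4,fy=4,interpolation=cv2.INTER_CUBIC))
cv2.imwrite("pics/c2.png",np.hstack(ims))
E
```

```text
6.65 q [  0.8  33.  -19.8  97.   13.2  52.2  66.3] tcp [0.6187 0.1244 0.1385] yaw_y 90.36 z [ 7.0e-04  4.3e-03 -1.0e+00] f [-0.8  7.   1.3] t [1.67 0.35 0.02] 0.032000075986136176 24.472216350147846
[[-1.0, -0.0062, 0.0007], [-0.0062, 1.0, 0.0043], [-0.0007, 0.0043, -1.0]]
top 240 191
side 304 187
```

View pics/c2.png

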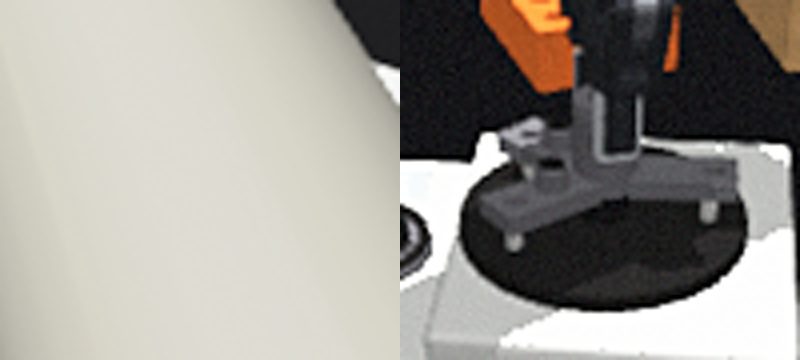

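Call:
play_rows:
  moves:
    - [0.6,[0,0.001,0],[0,0,0]]
    - [0.6,[0,0.0015,0],[0,0,0]]
    - [0.6,[0,0.0015,0.001],[0,0,0]]
    - [0.6,[0,0.0015,0.002],[0,0,0]]
    - [0.6,[0,0.0015,0.003],[0,0,0]]
    - [0.6,[0,0.0015,0.004],[0,0,0]]
    - [0.6,[0,0.0015,0.005],[0,0,0]]
    - [0.6,[0,0.0015,0.006],[0,0,0]]
    - [0.6,[0,0.0015,0.006],[0,0,0]]
  force: 45

```text
clock: 7.5
tcp_pos: [0.6192, 0.1246, 0.1341]
orientation: [[-1.0, -0.005, 0.002], [-0.005, 1.0, 0.002], [-0.002, 0.002, -1.0]]
ft_force: [-4.2, 4.9, 10.8]
grip_width: 0.0311
grip_force: 44.7
```

```bash
python3 st.py;  python3 - <<'E'
from h import *
from cell import optics
ims=[]
for n in("side",):
    s=optics.snapshot(n);np.savez(n+"3.npz",**s)
    u,v=proj(s,[.617,.123,.1]).round().astype(int);c=s["color"][v-35:v+40,u-50:u+50,::-1]
    ims.append(cv2.resize(c,None,fx=8,fy=8,interpolation=cv2.INTER_CUBIC))
cv2.imwrite("pics/c3.png",np.hstack(ims))
E
```

```text
7.5 q [  0.6  33.4 -19.6  97.1  13.4  51.8  66. ] tcp [0.6192 0.1246 0.1341] yaw_y 90.3 z [ 0.0018  0.0022 -1.    ] f [-4.2  4.9 10.8] t [ 1.3   1.04 -0.03] 0.031099065112589495 44.735921247079204
[[-1.0, -0.0052, 0.0018], [-0.0052, 1.0, 0.0022], [-0.0018, 0.0022, -1.0]]
```

View pics/c3.png

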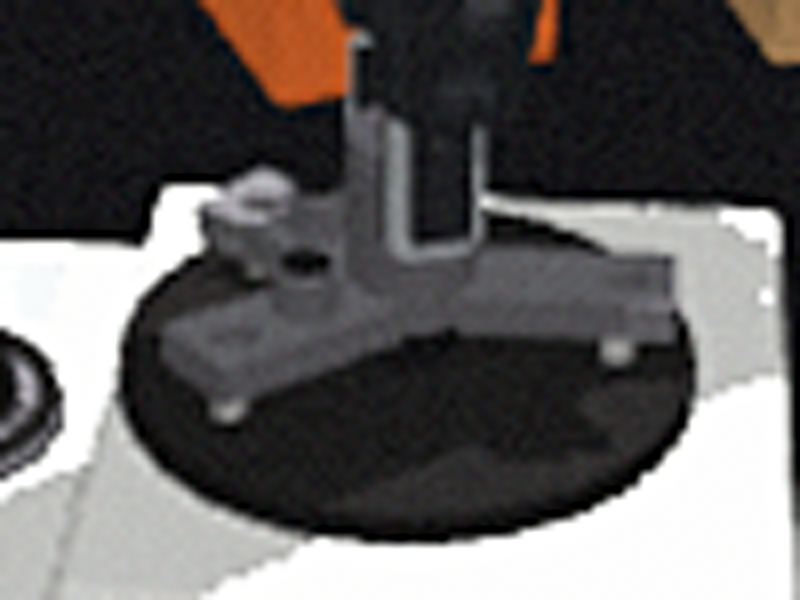

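Call:
play_rows:
  moves:
    - [0.6,[0.0007,0.0003,0.001],[0,0,0]]
    - [0.6,[0.0007,0.0003,0.002],[0,0,0]]
    - [0.6,[0.0007,0.0003,0.003],[0,0,0]]
    - [0.6,[0.0007,0.0003,0.004],[0,0,0]]
    - [0.6,[0.0007,0.0003,0.005],[0,0,0]]
    - [0.6,[0.0007,0.0003,0.006],[0,0,0]]
    - [0.6,[0.0007,0.0003,0.007],[0,0,0]]
    - [0.6,[0.0007,0.0003,0.008],[0,0,0]]
    - [0.6,[0.0007,0.0003,0.009],[0,0,0]]
    - [0.6,[0.0007,0.0003,0.009],[0,0,0]]

```text
clock: 8.38
tcp_pos: [0.6192, 0.1247, 0.1256]
orientation: [[-1.0, -0.004, 0.003], [-0.004, 1.0, 0.002], [-0.003, 0.002, -1.0]]
ft_force: [-3.5, 3.5, 12.1]
grip_width: 0.0311
grip_force: 45.2
```

```bash
python3 st.py
```

```text
8.3833 q [  0.4  33.9 -19.4  97.4  13.7  50.8  65.7] tcp [0.6192 0.1247 0.1256] yaw_y 90.23 z [ 0.0031  0.0023 -1.    ] f [-3.5  3.5 12.1] t [ 1.17  0.99 -0.28] 0.03105213626891822 45.2315812865163
[[-1.0, -0.004, 0.0031], [-0.004, 1.0, 0.0023], [-0.0031, 0.0023, -1.0]]
```

Call:
play_rows:
  moves:
    - [0.6,[0,0,0.001],[0,0,0]]
    - [0.6,[0,0,0.002],[0,0,0]]
    - [0.6,[0,0,0.003],[0,0,0]]
    - [0.6,[0,0,0.004],[0,0,0]]
    - [0.6,[0,0,0.0045],[0,0,0]]
    - [0.6,[0,0,0.0045],[0,0,0]]

```text
clock: 8.88
tcp_pos: [0.6194, 0.1243, 0.1228]
orientation: [[-1.0, -0.004, 0.004], [-0.004, 1.0, 0.001], [-0.004, 0.001, -1.0]]
ft_force: [-8.5, 3.3, 23.1]
grip_width: 0.031
grip_force: 44.2
```

```bash
python3 st.py
```

```text
8.8833 q [  0.4  34.1 -19.3  97.5  13.9  50.5  65.6] tcp [0.6194 0.1243 0.1228] yaw_y 90.22 z [ 0.0036  0.0014 -1.    ] f [-8.5  3.3 23.1] t [ 0.81  1.87 -0.27] 0.03100597105734989 44.21972422622275
[[-1.0, -0.0038, 0.0036], [-0.0038, 1.0, 0.0014], [-0.0036, 0.0014, -1.0]]
```

Call:
play_rows:
  moves:
    - [0.6,[0,0,-0.001],[0,0,0]]
    - [0,[0,0,-0.001],[0,0,0]]
    - [-0.2,[0,0,-0.001],[0,0,0]]
    - [-0.2,[0,0,-0.001],[0,0,0]]
    - [-0.2,[0,0,-0.001],[0,0,0]]
    - [-0.2,[0,0,-0.001],[0,0,0]]
    - [-0.2,[0,0,-0.03],[0,0,0]]
    - [0.5,[0,0,-0.055],[0,0,0]]
    - [1,[0,0,-0.055],[0,0,0]]
    - [1,[0,0,-0.055],[0,0,0]]
    - [1,[0,0,-0.055],[0,0,0]]
    - [1,[0,0,-0.055],[0,0,0]]
    - [1,[0,0,-0.055],[0,0,0]]
    - [1,[0,0,-0.055],[0,0,0]]

```text
clock: 10.05
tcp_pos: [0.6174, 0.1227, 0.1726]
orientation: [[-1.0, -0.004, -0.002], [-0.004, 1.0, -0.0], [0.002, -0.0, -1.0]]
ft_force: [-0.5, 0.2, 0.3]
grip_width: 0.0001
grip_force: 0.0
```

```bash
python3 st.py
```

```text
10.05 q [  1.2  30.7 -20.3  95.8  12.3  55.9  66.9] tcp [0.6174 0.1227 0.1726] yaw_y 90.25 z [-1.9e-03 -3.0e-04 -1.0e+00] f [-0.5  0.2  0.3] t [-0.02 -0.02  0.02] 0.00014378529472435422 0.0
[[-1.0, -0.0043, -0.0019], [-0.0043, 1.0, -0.0003], [0.0019, -0.0003, -1.0]]
```

Call:
play_rows:
  moves:
    - [1,[-0.001,0.0015,0.015],[0,0,0]]
    - [1,[-0.001,0.0015,0.022],[0,0,0]]
    - [1,[-0.001,0.0015,0.025],[0,0,0]]
    - [1,[-0.001,0.0015,0.027],[0,0,0]]
    - [1,[-0.001,0.0015,0.029],[0,0,0]]
    - [1,[-0.001,0.0015,0.03],[0,0,0]]
    - [1,[-0.001,0.0015,0.031],[0,0,0]]
    - [1,[-0.001,0.0015,0.031],[0,0,0]]

```text
clock: 10.72
tcp_pos: [0.6183, 0.1243, 0.1452]
orientation: [[-1.0, -0.004, -0.001], [-0.004, 1.0, -0.001], [0.001, -0.001, -1.0]]
ft_force: [-9.0, -2.4, 16.0]
grip_width: -0.0
grip_force: 7.8
```

```bash
python3 st.py
```

```text
10.7167 q [  0.7  32.6 -19.8  96.7  13.2  53.1  66. ] tcp [0.6183 0.1243 0.1452] yaw_y 90.24 z [-0.0012 -0.0011 -1.    ] f [-9.  -2.4 16. ] t [-0.5   1.87  0.  ] -2.304107334517814e-05 7.836679297615774
[[-1.0, -0.0042, -0.0012], [-0.0042, 1.0, -0.0011], [0.0012, -0.0011, -1.0]]
```

Call:
play_rows:
  moves:
    - [1,[0,0,-0.01],[0,0,0]]
    - [1,[0,0,-0.05],[0,0,0]]
    - [0.2,[0.03,0.01,-0.08],[0,0,0.1]]
    - [0,[0.07,0.02,-0.08],[0,0,0.2]]
    - [0,[0.12,0.036,-0.08],[0,0,0.3]]
    - [0,[0.12,0.036,-0.08],[0,0,0.4]]
    - [0,[0.12,0.036,-0.08],[0,0,0.5]]
    - [0,[0.12,0.036,-0.08],[0,0,0.6]]
    - [0,[0.12,0.036,-0.08],[0,0,0.67]]
    - [0,[0.12,0.036,-0.08],[0,0,0.67]]

```text
clock: 11.55
tcp_pos: [0.4993, 0.1602, 0.2237]
orientation: [[-0.785, 0.619, 0.002], [0.619, 0.785, 0.0], [-0.001, 0.001, -1.0]]
ft_force: [-0.2, -1.0, -0.1]
grip_width: 0.0427
grip_force: 0.0
```

```bash
python3 st.py
cat > dial.py <<'E'
from h import *
import sys
s=load(sys.argv[1]);g=s["color"].min(-1).astype(np.float32)
c=np.array([float(sys.argv[2]),float(sys.argv[3])])
def prof(r,z,a): 
    p=np.array([[proj(s,[c[0]+ri*np.cos(t),c[1]+ri*np.sin(t),z]) for t in np.radians(a)] for ri in r],np.float32)
    return cv2.remap(g,p[...,0],p[...,1],cv2.INTER_LINEAR)
a=np.arange(0,180,1.)
for name,r,z in(("ptr",[.012,.015,.018,.021,.024],.094),("mark",[.030,.032,.034],.062)):
    v=prof(r,z,a);w=np.clip(v-110,0,None)
    for ri,row in zip(r,w): print(name,ri,"cen",(row@a/row.sum()).round(1) if row.any() else None,"rng",a[row>0][[0,-1]] if row.any() else None,row.max())
E
python3 dial.py top0.npz .4972 .1609
python3 - <<'E'
from h import *
from cell import optics
s=optics.snapshot("side");np.savez("side4.npz",**s)
u,v=proj(s,[.58,.135,.09]).round().astype(int);c=s["color"][v-45:v+45,u-60:u+60,::-1]
cv2.imwrite("pics/c4.png",cv2.resize(c,None,fx=6,fy=6,interpolation=cv2.INTER_CUBIC))
E
```

```text
11.55 q [ -6.6  16.4 -16.7 108.6   5.7  55.7  25.9] tcp [0.4993 0.1602 0.2237] yaw_y 51.74 z [ 1.6e-03  3.0e-04 -1.0e+00] f [-0.2 -1.  -0.1] t [0.03 0.02 0.01] 0.04268357624358661 0.0
[[-0.7852, 0.6193, 0.0016], [0.6193, 0.7852, 0.0003], [-0.0011, 0.0013, -1.0]]
ptr 0.012 cen 133.6 rng [118. 150.] 136.03711
ptr 0.015 cen 135.1 rng [123. 148.] 136.44922
ptr 0.018 cen 136.2 rng [126. 147.] 131.9961
ptr 0.021 cen 134.3 rng [ 71. 146.] 135.375
ptr 0.024 cen 76.6 rng [  0. 155.] 93.3125
mark 0.03 cen 56.0 rng [  0. 139.] 54.316406
mark 0.032 cen 61.5 rng [54. 68.] 115.25293
mark 0.034 cen 61.2 rng [55. 67.] 137.625
```

View pics/c4.png

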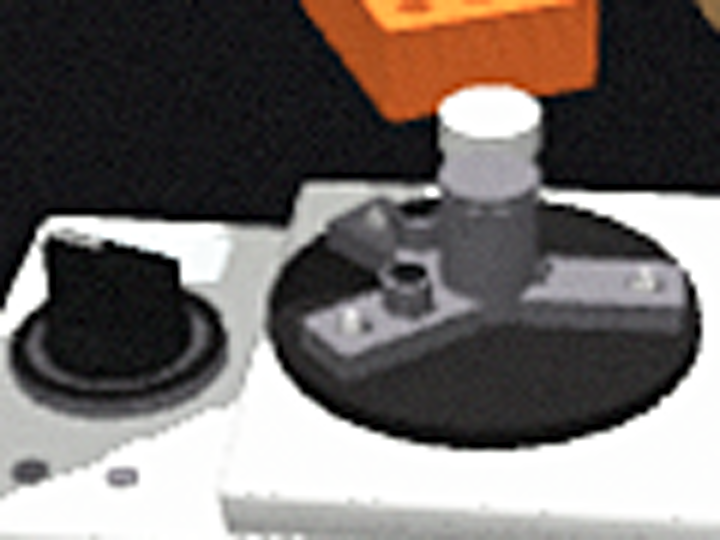

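Call:
play_rows:
  moves:
    - [0,[0.001,0,0.04],[0,0,0]]
    - [0,[0.001,0,0.08],[0,0,0]]
    - [0,[0.001,0,0.11],[0,0,0.02]]
    - [0,[0.001,0,0.125],[0,0,0.02]]
    - [0,[0.001,0,0.135],[0,0,0.02]]
    - [0,[0.001,0,0.138],[0,0,0.02]]
    - [0,[0.001,0,0.138],[0,0,0.02]]
    - [0.8,[0.001,0,0.138],[0,0,0.02]]
    - [0.8,[0.001,0,0.138],[0,0,0.02]]
    - [0.8,[0.001,0,0.138],[0,0,0.02]]
    - [0.8,[0.001,0,0.138],[0,0,0.02]]
    - [0.8,[0.001,0,0.138],[0,0,0.02]]
    - [0.8,[0.001,0,0.138],[0,0,0.02]]
    - [0.8,[0.001,0,0.138],[0,0,0.02]]
  force: 30

```text
clock: 12.77
tcp_pos: [0.4994, 0.161, 0.0863]
orientation: [[-0.774, 0.633, 0.003], [0.633, 0.774, 0.001], [-0.002, 0.003, -1.0]]
ft_force: [0.3, 0.3, 7.2]
grip_width: 0.0133
grip_force: 33.4
```

```bash
python3 st.py
```

```text
12.7667 q [ -9.1  27.8 -14.3 114.   10.5  39.2  20.7] tcp [0.4994 0.161  0.0863] yaw_y 50.72 z [ 2.9e-03  9.0e-04 -1.0e+00] f [0.3 0.3 7.2] t [-0.02  0.12  0.05] 0.01327113759521791 33.36142301559448
[[-0.7741, 0.6331, 0.0029], [0.6331, 0.7741, 0.0009], [-0.0017, 0.0025, -1.0]]
```

Call:
play_rows:
  moves:
    - [0.8,[0,0,-0.0005],[0,0,0.1]]
    - [0.8,[0,0,-0.001],[0,0,0.2]]
    - [0.8,[0,0,-0.001],[0,0,0.3]]
    - [0.8,[0,0,-0.001],[0,0,0.4]]
    - [0.8,[0,0,-0.001],[0,0,0.5]]
    - [0.8,[0,0,-0.001],[0,0,0.6]]
    - [0.8,[0,0,-0.001],[0,0,0.7]]
    - [0.8,[0,0,-0.001],[0,0,0.8]]
    - [0.8,[0,0,-0.001],[0,0,0.9]]
    - [0.8,[0,0,-0.001],[0,0,1.0]]
    - [0.8,[0,0,-0.001],[0,0,1.1]]
    - [0.8,[0,0,-0.001],[0,0,1.2]]
    - [0.8,[0,0,-0.001],[0,0,1.3]]
    - [0.8,[0,0,-0.001],[0,0,1.35]]
    - [0.8,[0,0,-0.001],[0,0,1.35]]
    - [0.8,[0,0,-0.001],[0,0,1.35]]
  force: 40

```text
clock: 14.1
tcp_pos: [0.4976, 0.1606, 0.0864]
orientation: [[0.447, 0.895, -0.001], [0.895, -0.447, -0.0], [-0.0, -0.001, -1.0]]
ft_force: [-4.3, -0.3, 6.5]
grip_width: 0.0129
grip_force: 40.4
```

```bash
python3 st.py
```

```text
14.1 q [-24.6  27.    4.6 114.7  -3.4  38.5 -44.4] tcp [0.4976 0.1606 0.0864] yaw_y -26.53 z [-8.e-04 -0.e+00 -1.e+00] f [-4.3 -0.3  6.5] t [-0.13  0.68 -0.03] 0.012937491124825782 40.37592530250549
[[0.4467, 0.8947, -0.0008], [0.8947, -0.4467, -0.0], [-0.0004, -0.0007, -1.0]]
```

Call:
play_rows:
  moves:
    - [0.3,[0,0,0],[0,0,0]]
    - [0,[0,0,0],[0,0,0]]
    - [0,[0,0,0],[0,0,0]]
    - [0,[0,0,0],[0,0,0]]
    - [0,[0,0,-0.03],[0,0,0]]
    - [0,[0,0,-0.07],[0,0,0]]
    - [0,[0,0,-0.11],[0,0,0]]
    - [0,[0,0,-0.15],[0,0,0]]
    - [0,[-0.1,0.03,-0.16],[0,0,0]]
    - [0,[-0.29,0.09,-0.16],[0,0,0]]
    - [0,[-0.29,0.09,-0.16],[0,0,0]]
    - [0,[-0.29,0.09,-0.16],[0,0,0]]
    - [0,[-0.29,0.09,-0.16],[0,0,0]]
    - [0,[-0.29,0.09,-0.16],[0,0,0]]
    - [0,[-0.29,0.09,-0.16],[0,0,0]]
    - [0,[-0.29,0.09,-0.16],[0,0,0]]
    - [0,[-0.29,0.09,-0.16],[0,0,0]]
    - [0,[-0.29,0.09,-0.16],[0,0,0]]

```text
clock: 15.6
tcp_pos: [0.4484, -0.1397, 0.2458]
orientation: [[0.451, 0.893, 0.0], [0.893, -0.451, 0.0], [0.0, 0.0, -1.0]]
ft_force: [0.0, -0.0, -0.7]
grip_width: 0.0428
grip_force: 0.0
```

```bash
python3 st.py
python3 - <<'E'
from h import *
from cell import optics
ims=[]
for n,z in(("top",.07),("side",.07)):
    S=[optics.snapshot(n) for _ in range(4)];s=S[0];s["color"]=np.mean([t["color"] for t in S],0).astype(np.uint8)
    np.savez(n+"5.npz",**s)
    u,v=proj(s,[.4975,.161,z]).round().astype(int);print(n,u,v);c=s["color"][v-25:v+25,u-25:u+25,::-1]
    ims.append(cv2.resize(c,None,fx=8,fy=8,interpolation=cv2.INTER_CUBIC))
cv2.imwrite("pics/c5.png",np.hstack(ims))
E
python3 dial.py top5.npz .4972 .1609
```

```text
15.6 q [ -2.6   8.6  18.3 115.3  -3.2  56.6  -9.5] tcp [ 0.4484 -0.1397  0.2458] yaw_y -26.78 z [ 2.e-04  3.e-04 -1.e+00] f [ 0.  -0.  -0.7] t [ 0.06 -0.01 -0.01] 0.04279783565294355 0.0
[[0.4505, 0.8928, 0.0002], [0.8928, -0.4505, 0.0003], [0.0003, 0.0, -1.0]]
top 222 251
side 242 196
ptr 0.012 cen 62.9 rng [49. 78.] 128.30469
ptr 0.015 cen 62.8 rng [51. 75.] 136.36328
ptr 0.018 cen 62.8 rng [53. 72.] 135.45508
ptr 0.021 cen 63.7 rng [55. 96.] 128.29688
ptr 0.024 cen 77.2 rng [  0. 157.] 134.68848
mark 0.03 cen 59.8 rng [  0. 138.] 136.50195
mark 0.032 cen 63.0 rng [57. 69.] 121.71582
mark 0.034 cen 61.4 rng [55. 67.] 128.8125
```

View pics/c5.png

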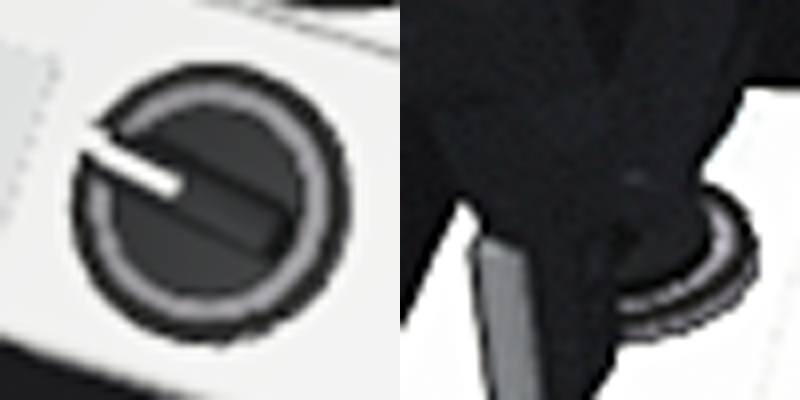

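Run:
```python
from h import *
from scipy.optimize import least_squares
for f in("top0.npz","top5.npz"):
    s=load(f);g=s["color"].min(-1).astype(np.float32)
    def samp(c,r,t,z):
        p=np.array([[proj(s,[c[0]+ri*np.cos(a),c[1]+ri*np.sin(a),z]) for ri in r] for a in t],np.float32)
        return cv2.remap(g,p[...,0],p[...,1],cv2.INTER_CUBIC)
    c=np.array([.498,.161]);t=np.radians(np.r_[80:400:3])
    for _ in range(4):
        r=np.arange(.031,.043,.0002);v=samp(c,r,t,.060)
        e=r[np.argmax(np.diff(v,axis=1),axis=1)]
        x=least_squares(lambda p:e-p[2]-p[0]*np.cos(t)-p[1]*np.sin(t),[0,0,.037],loss="soft_l1",f_scale=.0005).x
        c=c+x[:2]
    a=np.arange(40,85,.5)
    ms=[]
    for r in np.arange(.0315,.0365,.0005):
        w=np.clip(samp(c,[r],np.radians(a),.0625)[:,0]-130,0,None);ms.append(w@a/w.sum())
    # pointer: weighted pixel line at z .094
    R=(np.arange(.008,.024,.0005));lo=110 if f=="top0.npz" else 35
    pa=np.arange(lo,lo+55,.5);W=np.clip(samp(c,R,np.radians(pa),.094)-130,0,None)
    Q=np.stack([R*np.cos(np.radians(pa))[:,None],R*np.sin(np.radians(pa))[:,None]],-1);W=W*R
    m=(Q*W[...,None]).sum((0,1))/W.sum();D=Q-m;S=np.einsum('ijk,ijl,ij->kl',D,D,W);ev=np.linalg.eigh(S)[1][:,1]
    print(f,c.round(4),x[2].round(4),"mark",np.round(ms,1),"ptr cen",np.degrees(np.arctan2(m[1],m[0])).round(2),np.hypot(*m).round(4),"dir",np.degrees(np.arctan2(ev[1],ev[0]))%180)
```

```text
top0.npz [0.4978 0.1613] 0.0364 mark [62.1 62.  62.  62.  61.9 61.9 61.8 61.9 62.  62.4] ptr cen 137.4 0.0156 dir 140.90446136985676
top5.npz [0.4978 0.1613] 0.0365 mark [63.5 62.9 62.4 62.1 61.9 61.8 61.8 61.8 61.9 62.6] ptr cen 64.38 0.0157 dir 63.99869554863208
```

Call:
play_rows:
  moves:
    - [0,[0.04,-0.0125,0],[0,0,0]]
    - [0,[0.29,-0.091,0],[0,0,0]]
    - [0,[0.29,-0.091,0],[0,0,0]]
    - [0,[0.29,-0.091,0],[0,0,0]]
    - [0,[0.29,-0.091,0],[0,0,0]]
    - [0,[0.2915,-0.091,0],[0,0,0]]
    - [0,[0.2915,-0.091,0],[0,0,0]]
    - [0,[0.2915,-0.091,0],[0,0,0]]
    - [0,[0.2915,-0.091,0],[0,0,0]]
    - [0,[0.2915,-0.091,0],[0,0,0]]
    - [0,[0.2915,-0.091,0],[0,0,0]]

```text
clock: 16.92
tcp_pos: [0.4977, 0.161, 0.2455]
orientation: [[0.449, 0.893, -0.001], [0.893, -0.449, -0.001], [-0.001, -0.0, -1.0]]
ft_force: [0.0, -0.4, 0.0]
grip_width: 0.0427
grip_force: 0.0
```

```bash
python3 st.py
```

```text
16.9167 q [-25.5  14.1   5.4 108.   -1.5  58.  -46.2] tcp [0.4977 0.161  0.2455] yaw_y -26.7 z [-6.0e-04 -1.1e-03 -1.0e+00] f [ 0.  -0.4  0. ] t [-0.09  0.    0.  ] 0.04269220250582638 0.0
[[0.4493, 0.8934, -0.0006], [0.8934, -0.4493, -0.0011], [-0.0012, -0.0001, -1.0]]
```

Call:
play_rows:
  moves:
    - [0,[0,0,0.04],[0,0,0]]
    - [0,[0,0,0.08],[0,0,0]]
    - [0,[0,0,0.12],[0,0,0]]
    - [0,[0,0,0.15],[0,0,0]]
    - [0,[0,0,0.158],[0,0,0]]
    - [0,[0,0,0.158],[0,0,0]]
    - [0.8,[0,0,0.158],[0,0,0]]
    - [0.8,[0,0,0.158],[0,0,0]]
    - [0.8,[0,0,0.158],[0,0,0]]
    - [0.8,[0,0,0.158],[0,0,0]]
    - [0.8,[0,0,0.158],[0,0,0]]
    - [0.8,[0,0,0.158],[0,0,0]]
    - [0.8,[0,0,0.158],[0,0,0.015]]
    - [0.8,[0,0,0.158],[0,0,0.032]]
    - [0.8,[0,0,0.158],[0,0,0.032]]
    - [0.8,[0,0,0.158],[0,0,0.032]]

```text
clock: 18.25
tcp_pos: [0.4989, 0.163, 0.0902]
orientation: [[0.477, 0.879, 0.003], [0.879, -0.477, 0.001], [0.003, 0.002, -1.0]]
ft_force: [-2.5, -0.4, 6.2]
grip_width: 0.0131
grip_force: 40.3
```

```bash
python3 st.py
```

```text
18.25 q [-25.   26.7   4.8 114.5  -3.5  38.7 -46.4] tcp [0.4989 0.163  0.0902] yaw_y -28.47 z [ 0.0026  0.0015 -1.    ] f [-2.5 -0.4  6.2] t [-0.02  0.67 -0.08] 0.013059970486720862 40.26843309402466
[[0.4767, 0.8791, 0.0026], [0.8791, -0.4767, 0.0015], [0.0025, 0.0016, -1.0]]
```

Call:
play_rows:
  moves:
    - [0.3,[0,0,0],[0,0,0]]
    - [0,[0,0,0],[0,0,0]]
    - [0,[0,0,0],[0,0,0]]
    - [0,[0,0,0],[0,0,0]]
    - [0,[0,0,-0.03],[0,0,0]]
    - [0,[0,0,-0.07],[0,0,0]]
    - [0,[0,0,-0.11],[0,0,0]]
    - [0,[0,0,-0.15],[0,0,0]]
    - [0,[-0.1,0.034,-0.16],[0,0,0]]
    - [0,[-0.29,0.1,-0.16],[0,0,0]]
    - [0,[-0.29,0.1,-0.16],[0,0,0]]
    - [0,[-0.29,0.1,-0.16],[0,0,0]]
    - [0,[-0.29,0.1,-0.16],[0,0,0]]
    - [0,[-0.29,0.1,-0.16],[0,0,0]]
    - [0,[-0.29,0.1,-0.16],[0,0,0]]
    - [0,[-0.29,0.1,-0.16],[0,0,0]]
    - [0,[-0.29,0.1,-0.16],[0,0,0]]
    - [0,[-0.29,0.1,-0.16],[0,0,0]]

```text
clock: 19.75
tcp_pos: [0.4473, -0.1411, 0.2479]
orientation: [[0.479, 0.878, 0.0], [0.878, -0.479, 0.0], [0.0, 0.0, -1.0]]
ft_force: [0.2, -0.2, 0.6]
grip_width: 0.0428
grip_force: 0.0
```

Run:
```python
from h import *
from cell import optics
S=[optics.snapshot("top") for _ in range(4)];s=S[0];s["color"]=np.mean([t["color"] for t in S],0).astype(np.uint8)
np.savez("top6.npz",**s);g=s["color"].min(-1).astype(np.float32)
cv2.imwrite("pics/c6.png",cv2.resize(s["color"][135:295,160:315,::-1],None,fx=3.7,fy=3.7,interpolation=cv2.INTER_CUBIC))
c=[.4978,.1613];R=np.arange(.008,.024,.0005);pa=np.arange(33,88,.5)
for nm in("top5","top6"):
    s=load(nm+".npz");g=s["color"].min(-1).astype(np.float32)
    p=np.array([[proj(s,[c[0]+ri*np.cos(a),c[1]+ri*np.sin(a),.094]) for ri in R] for a in np.radians(pa)],np.float32)
    W=np.clip(cv2.remap(g,p[...,0],p[...,1],cv2.INTER_CUBIC)-130,0,None)*R
    Q=np.stack([R*np.cos(np.radians(pa))[:,None],R*np.sin(np.radians(pa))[:,None]],-1)
    m=(Q*W[...,None]).sum((0,1))/W.sum();D=Q-m;S=np.einsum('ijk,ijl,ij->kl',D,D,W);ev=np.linalg.eigh(S)[1][:,1]
    print(nm,"cen",np.degrees(np.arctan2(m[1],m[0])),"dir",np.degrees(np.arctan2(ev[1],ev[0]))%180)
P=cloud(s);k=(P[...,2]>.12)&(np.hypot(P[...,0]-.6175,P[...,1]-.123)<.014);print("hub top",np.median(P[k][:,2]))
```

```text
top5 cen 63.98528415479947 dir 62.89461694279455
top6 cen 62.178550910278254 dir 60.82538809475187
hub top 0.12721491379865646
```

View pics/c6.png

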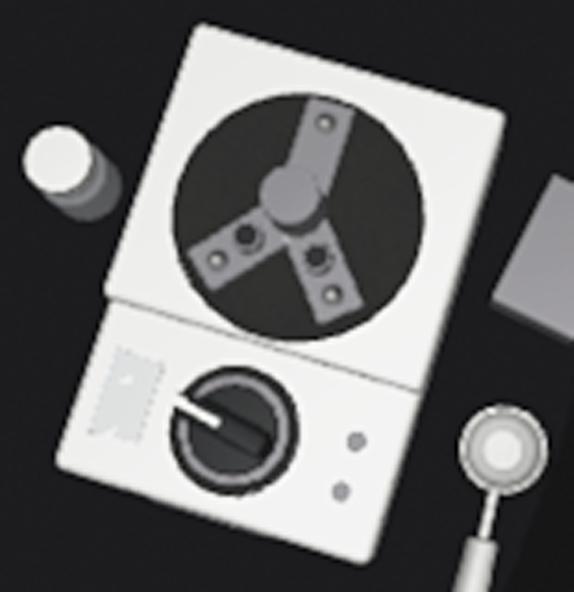

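The picture shows the carrier seated, with the stud tips visible through its holes at (325,123), (217,260) and (332,294). The pointer is in line with the mark at (180,402), and the jar, slide box and scoop have not moved. Handing in.

```bash
python3 -c "
from cell import arm;print(arm.sign_off())"
```

```text
the job is handed in; nothing more can be done
None
```

The carrier is pressed fully home on its three studs, the dial pointer lines up with the mark to within about 1° by the camera, the jar, slide box and scoop were not touched, and the job was handed in at about 20 s with the gripper open and clear.

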